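# Raise the ladder-back spice shelf onto its red rung

## Task

Raise the small ladder-back spice shelf by its blue handle until its yellow pawl has clicked past the red rung, but not past the rung above it, then lower it again until the pawl sits firmly home on top of the red rung. The guides are stiff, so the shelf will not sink by itself: bring it down by feel, without forcing the pawl, then let go and leave the other things on the table where they are.

Things in the scene. Friction and masses are not known exactly. Their poses are not given: they have to be found in the camera images.
- stand: Stand: light wooden base 170 x 150 x 12 mm on the table, fixed, with two upright aluminium rails (14 mm square) at its back, under a dark head bar, 303 mm tall. Origin: centre of the base's underside; x points from the open front (towards the robot) to the rails, which stand at x = +70 mm, y = +-53 mm; z up.
- handle (a point): Grip point of the shelf's blue handle, an upright tab 16 mm thick (stand's y) and 30 mm long (stand's x) that rises 54 mm from the shelf board; this point is 22 mm below its top, 32 mm above the board and 115 mm in front of the rails. The board is brown, 140 mm wide, 105 mm deep, 10 mm thick. Moves with the shelf; axes as the stand's.
- shelf (a joint): Height of the shelf on its vertical slide above its lowest position, m (0 to 0.225, grows upwards). Starts below the lower rung. The slide is stiff: about 8 N of friction hold the shelf (3 to 5 N of weight) wherever it is left; raising takes 11 to 14 N, lowering 1 to 6 N of push. Lowering feels steady until the pawl meets a rung; then the push needed rises by about 7 N per mm.
- rails_foot (a point): Point on the base between the feet of the rails (12 mm above the table). Above it run three level rungs, 8 mm thick, 64 mm apart: black, red, black from below. The shelf's seat on them is nominally at joint values 0.064, 0.128 (red) and 0.192, but the strip that carries all three is clamped anywhere from 10 mm lower to 10 mm higher, and that is not measured.
- pawl_pivot (a point): Pivot of the yellow counterweighted pawl at the shelf's back; its 23 mm arm reaches between the rails. Going up, each rung folds it down (under 2 N); it swings back in 0.3 s once the shelf is 14 mm above that rung's seat, then cannot go down past that rung; it meets the next rung 48 mm above that seat. Home: its underside rests on the rung. Never press it on a rung with over 30 N.

How it is judged:
By the outcome, as a careful person would: the job done as asked, in the order asked, and still so for the second after the job is handed in, with the robot touching nothing.
It also fails if it takes over 58 s, if anything falls off the work surface, if the arm or the gripper's body presses on something with over 40 N, if the wrist force passes 120 N, or if a joint passes its speed limit or range.

## Robot

A 6-joint arm with a two-finger parallel gripper is mounted at the origin on a cart in front of the work surface, level with it; the furniture and walls round the work are solid. World frame = base frame: x ahead of the robot, y to its left, z up, the work surface at z = 0. Lengths are in mm, angles in rad, forces in N, time in s.
With the tool pointing down it reaches from about 400 to 925 mm from the base axis. Payload 12.5 kg.
Tool frame: the origin (TCP) lies at the centre of the arm's flange, where the gripper is bolted on; the fingertips stand 190 mm ahead of it and the grasp point (between the pads) lies 171 mm ahead of it; z points along the fingers, y is the line along which they close (so a half turn about z gives the same grasp; the last joint's range is limited). The gripper opens to 95 mm and grips with 3 to 60 N. Pads are 20 mm wide; open, the fingers measure 119 mm over their backs; the gripper's body (75 mm by 180 mm) begins 59 mm behind the grasp point.
Start: joints at [1.112, 0.491, 1.559, -0, 1.092, -0.106], TCP at [215.931, 586.514, 404.761] pointing down, gripper open.
Joint ranges: [-3.1, 3.1], [-0.84, 2.19], [0.05, 2.79], [-1.13, 4.28], [0.06, 2.93], [-2.69, 2.69]. Speed limits (rad/s): [2.22, 2.22, 2.79, 3.14, 3.14, 3.14].

## Interface

Orientations are given as [roll, pitch, yaw] about the fixed x, y, z axes, in that order (R = Rz(yaw) Ry(pitch) Rx(roll)).
In Python, from cell import env, read_camera, search_frame, cut_out gives the robot as it stands. The module is installed in compiled form; this text tells all that it offers.
- The arm moves only by the tool move_arm, never from a script. Its argument "commands" is a list of rows, each a list of 3 entries, a list of its own where there are three numbers: the shift along the world's x, y, z normalised to -1 to 1, where 1 is 0.03 m, then the turn about the world's z normalised to -1 to 1, where 1 is 0.08 rad, then the opening, from -1 (shut) to 1 (fully open), so that 0 is half open. A call has 1 to 20 rows; each row shifts and turns the commanded pose from where the row before left it; what a row does not reach is not made up. A row lasts 1/12 s, in which the tool goes at most 41.7 mm and 7.16 degrees, less where a joint would pass 70% of its speed; a pose out of reach is approached as far as the arm can. A call with a number of a shift or a turn outside -1 to 1 is refused whole. A call with a gripper value outside its range is refused whole. The fingers move at their own pace and stop on an object; the grip force is fixed at half the most. Time passes only in rows, so rows that do not move let the fingers close. It gives the time, the measured TCP pose, the force, the opening and the grip force at its end, in the units of the state.
- env.state(): the state, without advancing time (a new reading comes with each control period).
- read_camera(name): name is "scene" or "top" or "wrist"; returns a dict with "image" (480x640x3 uint8, red, green, blue), "fx", "fy", "cx", "cy" (pixels), "D" ([k1, k2, p1, p2, k3] as OpenCV has them; the pictures are not rectified), "rvec" (rotation vector, rad) and "tvec" (3), from world to camera coordinates, as OpenCV has them. Camera axes: x right, y down, z forward; pixel columns grow to the right and rows downward; lengths in mm; the calibration is good to about 2 mm. A picture is of the moment at which its call begins. There is no depth.
- env.job_done(): hands the job in; it is judged then, once.
Trained networks look in a picture, given as the dict that the camera call returned (one of the last four; its "shot" number tells which), for a name from the list of things; names that differ only in an ending like _2 or _b are one class to them, and where a whole thing is asked for, a point or a joint stands for the part that bears it (a point fixed in the world has none). Each returns a list of dicts, best first, with "confidence" (0 to 1); they miss things now and then, are a little off and sometimes report something else, mostly with a low value. They report only what shows in the picture. A call takes as long as a camera call.
- search_frame(thing, picture): "at" ([column, row] in pixels, amid what is visible of it).
- cut_out(thing, picture): "region" (480x640 bool, what is visible of it) and "at" ([column, row] in pixels, amid what is visible of it).
The state is a dict: "t": time; "joints": joint angles; "qvel": joint speeds; "tau": joint torques, N m; "eef_pos": TCP position; "tcp_rot": TCP orientation; "ft_force": force on the tool from outside, world axes, zero at the start; "moment": the same for the moment, N m; "opening": opening from 0.0 (shut) to 1.0 (fully open); "grip_force": force on a finger pad.
Only numpy, scipy, OpenCV 4.12 (cv2) and the standard library are available. Lean on these libraries where they do the work, as an engineer would, in place of code of your own. Each camera call takes 0.05 s, during which the arm holds its last target. There are 200 camera calls.

## Working session

There is one attempt and no reset: what is moved stays moved. The work goes in short steps, Python scripts to look and compute and a tool call to move; the robot and the scene stay as the last step left them, time stands still between calls to the robot, and variables do not carry over. Pictures are saved under pics/ and viewed, at most 10 in all, crops included, and the job is handed in when it is done.

Besides the shell and the picture viewer there is one more tool, called after "Emit:" as name(argument=value, ...) on one line, values as JSON. move_arm: Moves the arm, as the interface text tells. Its arguments: {"type":"object","properties":{"commands":{"type":"array","items":{"type":"array"}}},"required":["commands"]}

```bash
mkdir -p pics
cat > h.py <<'E'
import numpy as np,cv2
from cell import env,read_camera,search_frame,cut_out
def save(p,n): cv2.imwrite('pics/'+n,p['image'][:,:,::-1])
def KD(p): return np.array([[p['fx'],0,p['cx']],[0,p['fy'],p['cy']],[0,0,1.]]),np.array(p['D'],float)
def ray(p,uv):
    K,D=KD(p);n=cv2.undistortPoints(np.array([[uv]],float),K,D)[0,0]
    R=cv2.Rodrigues(np.array(p['rvec'],float))[0];t=np.array(p['tvec'],float).ravel()
    d=R.T@np.array([n[0],n[1],1]);return -R.T@t,d/np.linalg.norm(d)
def onz(p,uv,z):
    c,d=ray(p,uv);return c+d*(z-c[2])/d[2]
def tri(prs):
    A=0;b=0
    for p,uv in prs:
        c,d=ray(p,uv);M=np.eye(3)-np.outer(d,d);A=A+M;b=b+M@c
    return np.linalg.solve(A,b)
def proj(p,X):
    K,D=KD(p);return cv2.projectPoints(np.array(X,float).reshape(-1,1,3),np.array(p['rvec'],float),np.array(p['tvec'],float),K,D)[0][:,0]
E
python3 - <<'E'
from h import *
ps={n:read_camera(n) for n in("scene","top","wrist")}
for n,p in ps.items(): save(p,n+'0.png')
for n,p in ps.items():
    print(n,(ray(p,(320,240))[0]).round())
    for th in("stand","handle","shelf","pawl_pivot","rails_foot"):
        r=search_frame(th,p);print(n,th,[(np.round(a['at']),round(a['confidence'],2)) for a in r[:2]])
im=np.hstack([cv2.resize(ps[n]['image'],(400,300)) for n in('top','wrist')])
cv2.imwrite('pics/tw.png',im[:,:,::-1])
print(env.state())
E
```

```text
scene [-13. 322. 650.]
scene stand [(array([398., 223.]), 0.71)]
scene handle [(array([399., 235.]), 0.9)]
scene shelf [(array([398., 234.]), 0.57)]
scene pawl_pivot [(array([400., 236.]), 0.69)]
scene rails_foot [(array([399., 222.]), 0.87)]
top [459.  29. 907.]
top stand [(array([404., 243.]), 0.81), (array([401., 264.]), 0.27)]
top handle [(array([400., 263.]), 0.9)]
top shelf [(array([396., 261.]), 0.98)]
top pawl_pivot [(array([401., 265.]), 0.84)]
top rails_foot [(array([406., 240.]), 0.81)]
wrist [145. 612. 385.]
wrist stand []
wrist handle []
wrist shelf []
wrist pawl_pivot []
wrist rails_foot []
{'t': 0.9, 'joints': array([ 1.11239841e+00,  4.90844986e-01,  1.55891210e+00,  4.69846732e-06,
        1.09171312e+00, -1.05590419e-01]), 'qvel': array([-8.85491819e-04,  4.47667468e-04, -1.46299994e-03, -6.49670252e-04,
        4.32333193e-05, -2.05777163e-03]), 'tau': array([ 1.53776941e-04, -6.12476492e+01, -2.58422077e+01,  6.93575386e-02,
        4.46914556e-02,  2.56173331e-05]), 'eef_pos': array([215.92410187, 586.49936411, 404.79096115]), 'tcp_rot': array([3.14147045e+00, 8.75871400e-06, 2.78878299e+00]), 'ft_force': array([0.22820514, 0.24871076, 0.15266409]), 'moment': array([-0.04295662,  0.00983148, -0.01038218]), 'grip_force': 0.0, 'opening': 1.003305971757324}
```

View pics/scene0.png

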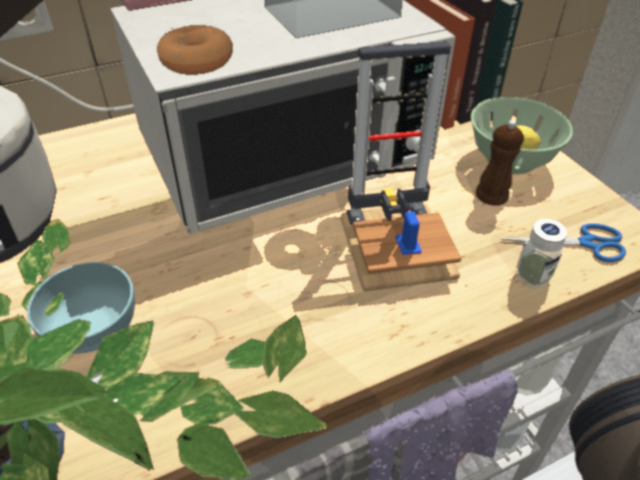

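View pics/top0.png

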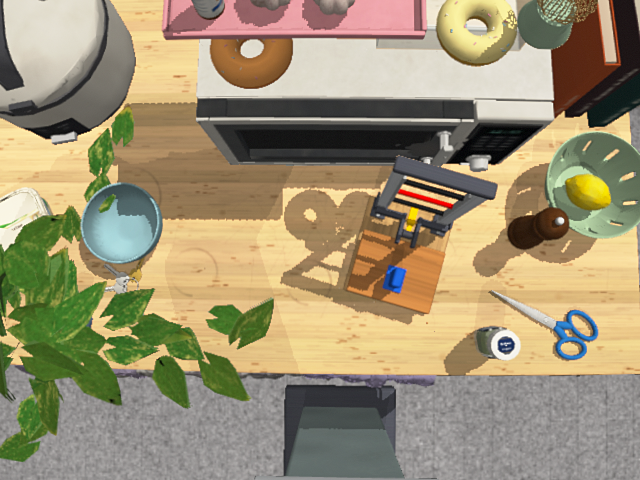

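The scene view shows the stand at about (400,150), blue handle at (410,235) and red rung at (395,136). In the top view the handle is at (396,279) and the red rung at about (425,198). I'll zoom in for key points.

Run:
```python
import cv2,numpy as np
a=cv2.imread('pics/top0.png')[150:320,340:500]; b=cv2.imread('pics/scene0.png')[130:290,340:470]
a=cv2.resize(a,None,fx=3,fy=3,interpolation=2);b=cv2.resize(b,None,fx=2.4,fy=2.4,interpolation=2)
im=np.zeros((510,800,3),np.uint8);im[:a.shape[0],:480]=a;im[:b.shape[0],485:485+b.shape[1]]=b
cv2.imwrite('pics/z0.png',im)
from h import *
for n in('top','scene'):
    p=read_camera(n);h=cv2.cvtColor(p['image'],cv2.COLOR_RGB2HSV)
    for nm,lo,hi,box in(('blue',(105,120,60),(125,255,255),(380,200,430,300)),('red',(0,190,120),(8,255,255),(360,120,470,220))):
        m=cv2.inRange(h,lo,hi);x0,y0,x1,y1=box;ys,xs=np.nonzero(m[y0:y1,x0:x1]);xs+=x0;ys+=y0
        hull=cv2.minAreaRect(np.c_[xs,ys].astype(np.float32));print(n,nm,len(xs),xs.min(),xs.max(),ys.min(),ys.max(),hull,xs.mean(),ys.mean())
```

```text
top blue 427 383 405 265 292 ((393.88677978515625, 278.607421875), (17.878612518310547, 24.1414794921875), 15.52410888671875) 393.95081967213116 278.5292740046838
top red 254 398 452 189 208 ((425.2076110839844, 198.2735595703125), (55.76838302612305, 4.53289794921875), 15.945395469665527) 425.68503937007875 198.40551181102362
scene blue 659 396 420 211 253 ((407.15582275390625, 232.02647399902344), (42.106380462646484, 23.00895118713379), 85.60128784179688) 408.9863429438543 234.20789074355085
scene red 157 370 420 131 139 ((394.81707763671875, 134.8536376953125), (4.748556137084961, 50.24635314941406), 83.6598129272461) 395.0191082802548 135.3248407643312
```

View pics/z0.png

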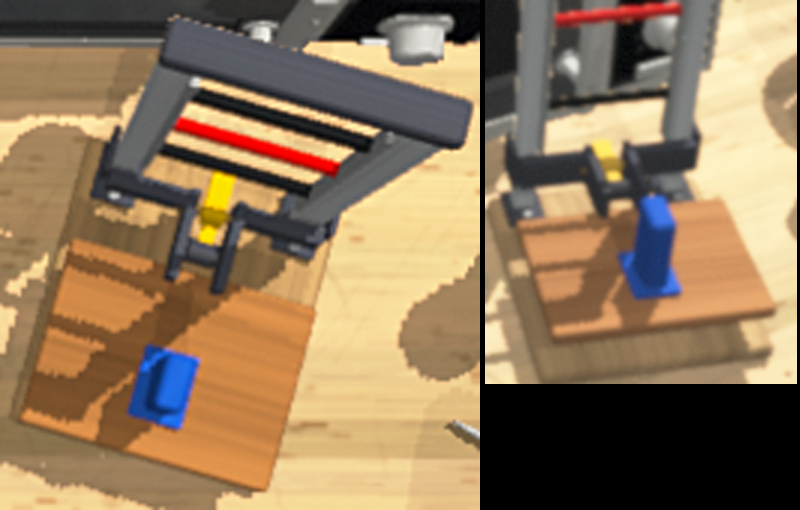

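```bash
cat > fit.py <<'E'
from h import *
from scipy.optimize import least_squares
T=read_camera('top');S=read_camera('scene')
# model points in stand frame; x,y,yaw, zb (board top z), zr (red centre)
def model(q):
    x,y,w,zb,zr=q
    P=[]
    for sx,sy in((-1,1),(-1,-1),(1,-1),(1,1)): # FL FR BR BL ; handle at x=-45; board depth centre unknown -> q[5]
        P.append((dc+sx*52.5,sy*70,zb))
    P+=[(-45,0,zb+54),(70,46,zr),(70,-46,zr)]
    P=np.array(P);c,s=np.cos(w),np.sin(w)
    return np.c_[x+c*P[:,0]-s*P[:,1],y+s*P[:,0]+c*P[:,1],P[:,2]]
uT=np.array([(346,288.5),(429,312.5),(445,252.3),(364,230),(400,276),(398.3,191.3),(453.3,206.7)])
uS=np.array([(368,267),(460,255.5),(438.8,213.3),(352.5,221.7),(410.8,213.5),(369,137.5),(421.3,133.3)])
def res(q):
    global dc;dc=q[5];P=model(q[:5])
    return np.r_[(proj(T,P)-uT).ravel(),(proj(S,P)-uS).ravel()]
for i in range(7): print(tri([(T,uT[i]),(S,uS[i])]).round(1))
r=least_squares(res,[650,-100,-.3,40,160,-45],loss='soft_l1')
print(r.x.round(3),r.fun.reshape(2,7,2).round(1))
q=r.x;c,s=np.cos(q[2]),np.sin(q[2]);print('handle',q[0]-45*c,q[1]-45*s,q[3]+32)
E
python3 fit.py
```

```text
[471.9   6.1  51.7]
[ 435.4 -127.2   50.2]
[ 532.8 -156.2   43.8]
[568.1 -21.8  48.9]
[491.8 -72.4 106.7]
[609.  -64.2 165.5]
[ 588.4 -142.7  163.1]
[ 5.34772e+02 -8.43320e+01 -2.79000e-01  5.05520e+01  1.61530e+02
 -3.41240e+01] [[[ 0.1  1.1]
  [ 0.6  2.1]
  [ 2.  -0.1]
  [ 0.4 -2.2]
  [-0.8  0. ]
  [-3.1 -3. ]
  [ 3.7 -0.2]]

 [[-0.9  1.2]
  [ 1.5  1.1]
  [-0.3 -3.5]
  [-1.1 -2.3]
  [ 0.2  1.4]
  [-5.7  1. ]
  [ 1.9 -0.2]]]
handle 491.5083085322367 -71.95300096048018 82.55202824630388
```

Run:
```python
from h import *
T=read_camera('top');S=read_camera('scene')
print('pawl',tri([(T,(411.7,216.7)),(S,(390,194.6))]))
for a in((411,230),):print(onz(T,a,60))
for uv in((20,220),(60,330),(250,370),(150,330),(105,150),(270,300)):print(uv,[onz(T,uv,z).round() for z in (0,200,400)])
print('leaf',tri([(T,(242,322)),(S,(285,345))]))
for uv in((285,345),(40,370),(300,380)):print(uv,[onz(S,uv,z).round() for z in (0,200,400)])
# yellow masks
for n,p,b in(('T',T,(400,200,425,235)),('S',S,(375,180,410,210))):
    h=cv2.cvtColor(p['image'],cv2.COLOR_RGB2HSV);x0,y0,x1,y1=b
    m=cv2.inRange(h,(20,180,120),(32,255,255))[y0:y1,x0:x1];ys,xs=np.nonzero(m);print(n,len(xs),xs.mean()+x0,ys.mean()+y0,xs.min()+x0,xs.max()+x0,ys.min()+y0,ys.max()+y0)
```

```text
pawl [588.77193065 -98.9442941   60.39852926]
[567.72906861 -96.79246677  60.        ]
(20, 220) [array([586., 596.,   0.]), array([558., 471., 200.]), array([530., 346., 400.])]
(60, 330) [array([392., 506.,   0.]), array([406., 401., 200.]), array([421., 296., 400.])]
(250, 370) [array([333., 167.,   0.]), array([361., 137., 200.]), array([389., 106., 400.])]
(150, 330) [array([396., 343.,   0.]), array([410., 274., 200.]), array([424., 205., 400.])]
(105, 150) [array([715., 443.,   0.]), array([659., 352., 200.]), array([602., 260., 400.])]
(270, 300) [array([452., 136.,   0.]), array([453., 112., 200.]), array([455.,  89., 400.])]
leaf [411.22235143 168.3800232   40.36734337]
(285, 345) [array([434., 151.,   0.]), array([296., 203., 200.]), array([159., 256., 400.])]
(40, 370) [array([534., 454.,   0.]), array([366., 413., 200.]), array([198., 373., 400.])]
(300, 380) [array([375., 155.,   0.]), array([256., 206., 200.]), array([136., 257., 400.])]
T 175 411.4342857142857 217.98285714285714 406 418 207 230<stdin>:11: RuntimeWarning: Mean of empty slice.
  ret = ret.dtype.type(ret / rcount)
Traceback (most recent call last):
ValueError: zero-size array to reduction operation minimum which has no identity
```

Emit:
move_arm(commands=[[[0,0,1],0,1],[[0,0,1],0,1],[[0,0,1],0,1],[[0,0,1],0,1],[[0,0,1],0,1],[[0,0,1],0,1],[[0,0,1],0,1],[[0.4,-1,0],0.5,1],[[0.4,-1,0],0.5,1],[[0.4,-1,0],0,1],[[0.4,-1,0],0,1],[[0.4,-1,0],0,1],[[0.4,-1,0],0,1]])

```text
t: 2.28
eef_pos: [288.0, 405.0, 614.8]
tcp_rot: [3.141, 0.0, 2.869]
ft_force: [0.1, -0.4, 0.9]
opening: 1.002
grip_force: 0.0
```

Emit:
move_arm(commands=[[[0.4,-1,0],0,1],[[0.4,-1,0],0,1],[[0.4,-1,0],0,1],[[0.4,-1,0],0,1],[[0.4,-1,0],0,1],[[0.4,-1,0],0,1],[[0.4,-1,0],0,1],[[0.4,-1,0],0,1],[[0.4,-1,0],0,1],[[0.4,-1,0],0,1],[[0.45,-1,0],0,1],[[0.45,-1,0],0,1],[[0.45,-1,0],0,1],[[0.45,-1,0],0,1],[[0.45,-1,-0.5],0,1],[[0.5,-0.9,-1],0,1],[[0,0,-1],0,1],[[0,0,-1],0,1],[[0,0,0],0,1]])

```text
t: 3.87
eef_pos: [489.7, -70.1, 506.0]
tcp_rot: [3.141, -0.008, 2.868]
ft_force: [0.9, -0.1, 0.7]
opening: 1.002
grip_force: 0.0
```

Run:
```python
from h import *
p=read_camera('wrist');save(p,'w1.png')
print(ray(p,(320,240)),env.state()['eef_pos'],env.state()['tcp_rot'])
P=[(491.5,-72,z) for z in(50,83,105)];print(proj(p,P))
h=cv2.cvtColor(p['image'],cv2.COLOR_RGB2HSV);m=cv2.inRange(h,(105,120,60),(125,255,255));ys,xs=np.nonzero(m);print(xs.mean(),ys.mean(),len(xs))
print([(a['at'],a['confidence']) for a in search_frame('handle',p)])
```

```text
(array([417.21146326, -50.17145995, 487.11747892]), array([ 0.26262072, -0.05833225, -0.96313431])) [489.99135413 -69.85351958 509.21007437] [ 3.14148752 -0.00454868  2.86830814]
[[314.18115639 206.79165657]
 [314.12648799 211.61637289]
 [314.08506709 215.27209082]]
183.2413388138579 200.57604227833235 1703
[([315.0, 220.5], 0.77)]
```

View pics/w1.png

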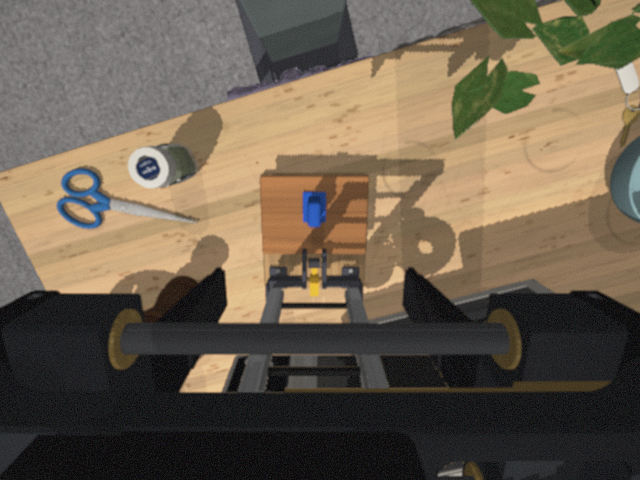

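Emit:
move_arm(commands=[[[0.05,-0.07,-1],0,1],[[0,0,-1],0,1],[[0,0,-1],0,1],[[0,0,-1],0,1],[[0,0,-1],0,1],[[0,0,-1],0,1],[[0,0,-0.8],0,1],[[0,0,-0.6],0,1],[[0,0,0],0,1]])

```text
t: 4.72
eef_pos: [492.1, -71.6, 287.8]
tcp_rot: [3.141, -0.001, 2.869]
ft_force: [-0.2, -1.0, -0.3]
opening: 1.0
grip_force: 0.0
```

Run:
```python
from h import *
p=read_camera('wrist');save(p,'w2.png');q=read_camera('scene')
im=np.hstack([cv2.resize(p['image'],(400,300)),cv2.resize(q['image'][100:325,300:600],(400,300))]);cv2.imwrite('pics/g2.png',im[:,:,::-1])
s=env.state();print(s['eef_pos'],s['tcp_rot'],s['ft_force'])
```

```text
[492.40041867 -71.72208262 290.27582809] [3.14151864e+00 1.88343254e-03 2.86933878e+00] [-0.25611078  1.19791774  0.5315642 ]
```

View pics/g2.png

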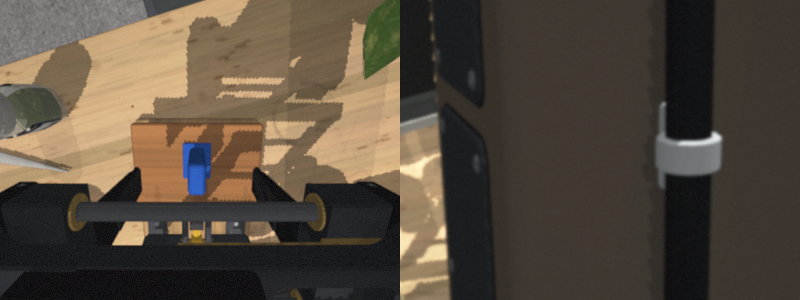

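Emit:
move_arm(commands=[[[0,0,-0.6],0,1],[[0,0,-0.55],0,1],[[0,0,0],0,1],[[0,0,0],0,-1],[[0,0,0],0,-1],[[0,0,0],0,-1],[[0,0,0],0,-1],[[0,0,0],0,-1],[[0,0,0],0,-1],[[0,0,0],0,-1],[[0,0,0],0,-1],[[0,0,0],0,-1]])

```text
t: 5.82
eef_pos: [491.5, -71.7, 254.2]
tcp_rot: [3.142, -0.0, 2.869]
ft_force: [-0.2, 0.7, -0.4]
opening: 0.425
grip_force: 0.0
```

Emit:
move_arm(commands=[[[0,0,0],0,-1],[[0,0,0],0,-1],[[0,0,0],0,-1],[[0,0,0],0,-1],[[0,0,0],0,-1],[[0,0,0],0,-1],[[0,0,0],0,-1],[[0,0,0],0,-1],[[0,0,0],0,-1],[[0,0,0],0,-1]])

```text
t: 6.65
eef_pos: [491.5, -71.4, 254.2]
tcp_rot: [3.141, -0.0, 2.869]
ft_force: [0.8, 5.1, 0.1]
opening: 0.166
grip_force: 30.0
```

Emit:
move_arm(commands=[[[0,0,0.05],0,-1],[[0,0,0.1],0,-1],[[0,0,0.15],0,-1],[[0,0,0.2],0,-1],[[0,0,0.2],0,-1],[[0,0,0.2],0,-1],[[0,0,0.2],0,-1]])

```text
t: 7.23
eef_pos: [491.6, -71.4, 286.6]
tcp_rot: [3.141, -0.001, 2.868]
ft_force: [4.9, 4.3, -13.1]
opening: 0.167
grip_force: 30.0
```

Emit:
move_arm(commands=[[[0,0,0.2],0,-1],[[0,0,0.2],0,-1],[[0,0,0.2],0,-1],[[0,0,0.2],0,-1],[[0,0,0.2],0,-1],[[0,0,0.2],0,-1],[[0,0,0.2],0,-1],[[0,0,0.2],0,-1],[[0,0,0.2],0,-1],[[0,0,0.2],0,-1],[[0,0,0.2],0,-1],[[0,0,0.2],0,-1],[[0,0,0.2],0,-1],[[0,0,0.2],0,-1],[[0,0,0],0,-1]])

```text
t: 8.48
eef_pos: [491.5, -71.4, 371.4]
tcp_rot: [3.141, -0.0, 2.869]
ft_force: [0.9, 4.9, 4.1]
opening: 0.168
grip_force: 30.0
```

Run:
```python
from h import *
t=read_camera('top');p=read_camera('wrist')
a=cv2.resize(t['image'][140:320,340:500],(480,540));b=cv2.resize(p['image'][200:480,160:480],(320,280))
im=np.zeros((540,800,3),np.uint8);im[:,:480]=a;im[:280,480:]=b;cv2.imwrite('pics/g3.png',im[:,:,::-1])
s=env.state();print(s['eef_pos'],s['ft_force'])
for n,c in(('top',t),('wrist',p)):
  for th in('pawl_pivot','shelf','handle'):print(n,th,[(np.round(x['at']),round(x['confidence'],2)) for x in search_frame(th,c)])
```

```text
[491.46056999 -71.40638753 371.35033751] [1.30126295 4.455285   2.62176195]
top pawl_pivot [(array([376., 222.]), 0.87)]
top shelf [(array([370., 219.]), 0.69)]
top handle [(array([375., 222.]), 0.57)]
wrist pawl_pivot [(array([315., 250.]), 0.77)]
wrist shelf [(array([314., 249.]), 0.82)]
wrist handle [(array([313., 252.]), 0.71)]
```

View pics/g3.png

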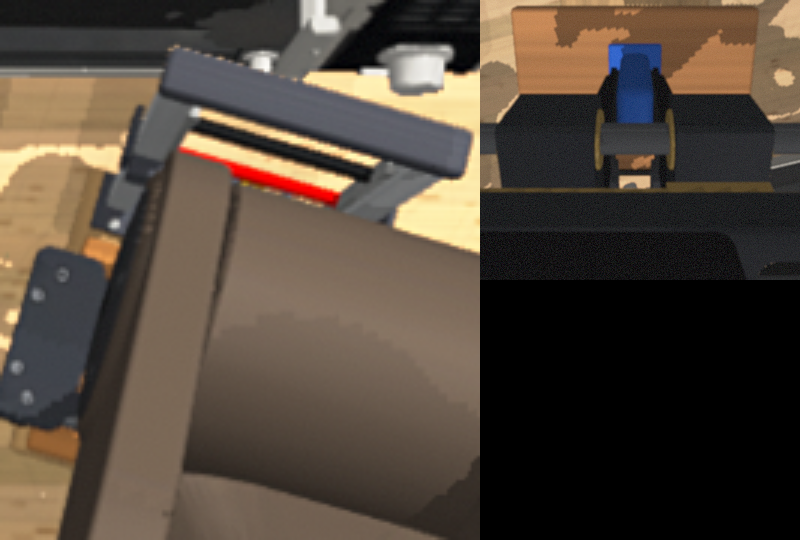

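Emit:
move_arm(commands=[[[0,0,0.2],0,-1],[[0,0,0.2],0,-1],[[0,0,0.2],0,-1],[[0,0,0.2],0,-1],[[0,0,0],0,-1],[[0,0,0],0,-1],[[0,0,0],0,-1],[[0,0,0],0,-1],[[0,0,0],0,-1],[[0,0,0],0,-1]])

```text
t: 9.72
eef_pos: [491.4, -71.4, 395.3]
tcp_rot: [3.141, 0.0, 2.869]
ft_force: [0.6, 5.0, 1.3]
opening: 0.166
grip_force: 30.0
```

Run:
```python
from h import *
t=read_camera('top');p=read_camera('scene')
a=cv2.resize(t['image'][140:320,340:500],(480,540));b=cv2.resize(p['image'][:,280:600],(320,480))
im=np.zeros((540,800,3),np.uint8);im[:,:480]=a;im[:480,480:]=b;cv2.imwrite('pics/g4.png',im[:,:,::-1])
s=env.state();print(s['eef_pos'],s['ft_force'])
```

```text
[491.43335218 -71.42667537 395.29699404] [0.8795288  5.07343797 1.38265529]
```

View pics/g4.png

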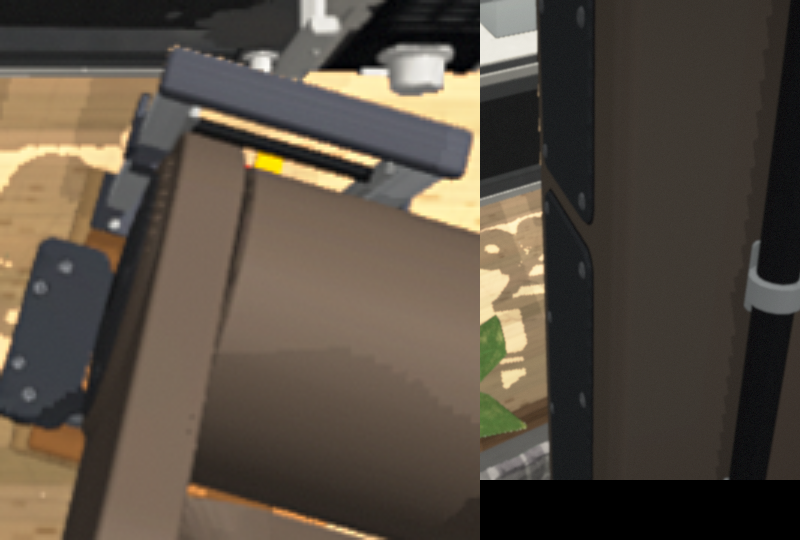

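The yellow pawl tip now shows just above and behind the red rung at about (429,194) in the top view. I'll check its height against the rung.

Run:
```python
from h import *
t=read_camera('top')
h=cv2.cvtColor(t['image'],cv2.COLOR_RGB2HSV);m=cv2.inRange(h,(20,180,120),(32,255,255))[180:210,410:445];ys,xs=np.nonzero(m);print(xs.min()+410,xs.max()+410,ys.min()+180,ys.max()+180)
# tip y-edge: initial top edge rows 207 ; now
for z in (55,60,65,70,75): print(z,onz(t,(414,207.5),z).round(1),onz(t,(430,ys.min()+180),z+141).round(1))
# predicted tip pixel on rail plane
q=np.array([534.8,-84.3]);w=-.27
for zz in range(190,226,5):
  print(zz,[proj(t,[[q[0]+np.cos(w)*d,q[1]+np.sin(w)*d,zz]])[0].round(1) for d in(66,70,78)])
```

```text
425 434 191 197
55 [ 605.4 -102.6   55. ] [ 604.4 -102.9  196. ]
60 [ 604.6 -101.9   60. ] [ 603.4 -101.9  201. ]
65 [ 603.7 -101.1   65. ] [ 602.4 -101.   206. ]
70 [ 602.9 -100.3   70. ] [ 601.3 -100.1  211. ]
75 [602.  -99.5  75. ] [600.3 -99.2 216. ]
190 [array([428.5, 196.1]), array([429.3, 193.4]), array([430.8, 187.9])]
195 [array([429.2, 195.4]), array([430. , 192.7]), array([431.4, 187.2])]
200 [array([429.9, 194.7]), array([430.6, 192. ]), array([432.1, 186.4])]
205 [array([430.6, 194. ]), array([431.3, 191.2]), array([432.8, 185.7])]
210 [array([431.2, 193.3]), array([432. , 190.5]), array([433.5, 184.9])]
215 [array([431.9, 192.6]), array([432.7, 189.8]), array([434.2, 184.1])]
220 [array([432.6, 191.8]), array([433.4, 189. ]), array([434.9, 183.3])]
225 [array([433.4, 191.1]), array([434.1, 188.2]), array([435.7, 182.5])]
```

Emit:
move_arm(commands=[[[0,0,-0.05],0,-1],[[0,0,-0.1],0,-1],[[0,0,-0.1],0,-1],[[0,0,-0.07],0,-1],[[0,0,-0.07],0,-1]])

```text
t: 10.28
eef_pos: [491.4, -71.4, 383.6]
tcp_rot: [3.141, 0.0, 2.869]
ft_force: [0.4, 4.8, 2.4]
opening: 0.169
grip_force: 30.0
```

Emit:
move_arm(commands=[[[0,0,-0.05],0,-1],[[0,0,-0.05],0,-1]])

```text
t: 10.45
eef_pos: [491.4, -71.4, 380.6]
tcp_rot: [3.141, 0.0, 2.869]
ft_force: [1.4, 3.8, 2.5]
opening: 0.167
grip_force: 30.0
```

Emit:
move_arm(commands=[[[0,0,-0.05],0,-1],[[0,0,-0.05],0,-1]])

```text
t: 10.62
eef_pos: [491.4, -71.4, 377.6]
tcp_rot: [3.141, 0.0, 2.869]
ft_force: [1.5, 5.2, 3.6]
opening: 0.166
grip_force: 30.0
```

Emit:
move_arm(commands=[[[0,0,-0.033],0,-1],[[0,0,-0.033],0,-1]])

```text
t: 10.78
eef_pos: [491.4, -71.4, 375.7]
tcp_rot: [3.141, 0.0, 2.869]
ft_force: [1.5, 4.6, 4.0]
opening: 0.164
grip_force: 30.0
```

Emit:
move_arm(commands=[[[0,0,-0.033],0,-1],[[0,0,-0.033],0,-1]])

```text
t: 10.95
eef_pos: [491.5, -71.4, 373.7]
tcp_rot: [3.141, 0.0, 2.869]
ft_force: [0.9, 6.1, 2.8]
opening: 0.165
grip_force: 30.0
```

Emit:
move_arm(commands=[[[0,0,-0.033],0,-1],[[0,0,0],0,-1]])

```text
t: 11.12
eef_pos: [491.5, -71.4, 372.6]
tcp_rot: [3.141, 0.0, 2.869]
ft_force: [1.2, 5.3, 1.0]
opening: 0.168
grip_force: 30.0
```

Emit:
move_arm(commands=[[[0,0,-0.035],0,-1]])

```text
t: 11.2
eef_pos: [491.4, -71.4, 371.7]
tcp_rot: [3.141, 0.0, 2.869]
ft_force: [1.3, 5.7, 2.9]
opening: 0.166
grip_force: 30.0
```

Emit:
move_arm(commands=[[[0,0,-0.035],0,-1]])

```text
t: 11.28
eef_pos: [491.4, -71.4, 370.6]
tcp_rot: [3.141, 0.0, 2.869]
ft_force: [0.9, 5.0, 3.3]
opening: 0.164
grip_force: 30.0
```

Emit:
move_arm(commands=[[[0,0,-0.035],0,-1]])

```text
t: 11.37
eef_pos: [491.4, -71.4, 369.6]
tcp_rot: [3.141, 0.0, 2.869]
ft_force: [0.8, 4.9, 3.6]
opening: 0.168
grip_force: 30.0
```

Emit:
move_arm(commands=[[[0,0,-0.035],0,-1]])

```text
t: 11.45
eef_pos: [491.4, -71.4, 368.5]
tcp_rot: [3.141, 0.0, 2.869]
ft_force: [0.6, 5.6, 6.2]
opening: 0.167
grip_force: 30.0
```

Emit:
move_arm(commands=[[[0,0,-0.035],0,-1]])

```text
t: 11.53
eef_pos: [491.4, -71.4, 368.0]
tcp_rot: [3.141, 0.001, 2.869]
ft_force: [-5.5, 6.7, 21.5]
opening: 0.168
grip_force: 30.0
```

Emit:
move_arm(commands=[[[0,0,-0.035],0,-1]])

```text
t: 11.62
eef_pos: [491.3, -71.3, 367.7]
tcp_rot: [3.141, 0.001, 2.869]
ft_force: [-8.3, 8.3, 31.4]
opening: 0.169
grip_force: 30.0
```

Contact: the pawl is home and the push is high, so I'll ease off.

Emit:
move_arm(commands=[[[0,0,0.025],0,-1]])

```text
t: 11.7
eef_pos: [491.3, -71.4, 368.0]
tcp_rot: [3.141, 0.001, 2.869]
ft_force: [-0.5, 6.0, 4.6]
opening: 0.163
grip_force: 30.0
```

Emit:
move_arm(commands=[[[0,0,0],0,-0.4],[[0,0,0],0,0],[[0,0,0],0,0.3],[[0,0,0],0,0.3],[[0,0,0],0,0.3],[[0,0,0],0,0.3],[[0,0,0],0,0.3],[[0,0,0],0,0.3],[[0,0,0],0,0.3],[[0,0,0],0,0.3],[[0,0,0],0,0.3],[[0,0,0],0,0.3]])

```text
t: 12.7
eef_pos: [491.5, -71.7, 367.0]
tcp_rot: [3.142, -0.0, 2.869]
ft_force: [0.1, -0.6, 0.3]
opening: 0.648
grip_force: 0.0
```

Emit:
move_arm(commands=[[[0,0,0.3],0,0.3],[[0,0,0.6],0,0.3],[[0,0,1],0,0.3],[[0,0,1],0,0.3],[[0,0,1],0,0.3],[[0,0,1],0,0.3],[[0,0,1],0,0.3],[[0,1,0.5],0,0.3],[[0,1,0],0,0.3],[[0,1,0],0,0.3],[[0,1,0],0,0.3],[[0,1,0],0,0.3],[[0,1,0],0,0.3],[[0,1,0],0,0.3],[[0,1,0],0,0.3],[[0,1,0],0,0.3],[[0,1,0],0,0.3],[[0,1,0],0,0.3],[[0,1,0],0,0.3],[[0,0,0],0,0.3]])

```text
t: 14.37
eef_pos: [490.9, 291.9, 559.2]
tcp_rot: [3.141, -0.001, 2.872]
ft_force: [-0.1, 0.5, 0.1]
opening: 0.651
grip_force: 0.0
```

Run:
```python
from h import *
t=read_camera('top');p=read_camera('scene')
a=cv2.resize(t['image'][140:320,340:500],(480,540));b=cv2.resize(p['image'][30:290,320:480],(320,520))
im=np.zeros((540,800,3),np.uint8);im[:,:480]=a;im[:520,480:]=b;cv2.imwrite('pics/g5.png',im[:,:,::-1])
print(env.state()['eef_pos'])
```

```text
[491.05454081 289.03426308 559.26224893]
```

View pics/g5.png

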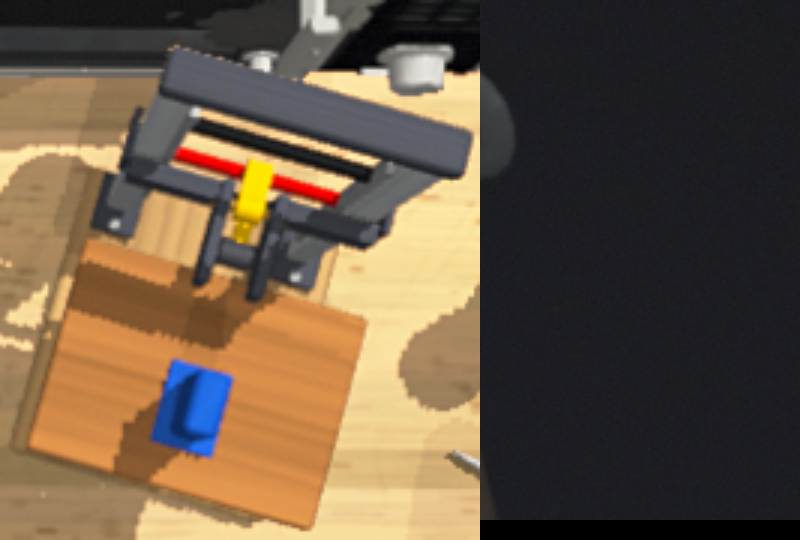

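The top view shows the yellow pawl at about (425,200) lying across the top of the red rung, with the gripper clear. The force stayed positive while I eased off, so the shelf wasn't lifted off its seat.

```bash
python3 -c "
from cell import env
print(env.job_done())"
```

```text
the job is handed in; nothing more can be done
None
```

The shelf's pawl was clicked past the red rung only, then lowered by feel onto it and released, and the job is handed in; the last picture showed the pawl lying across the red rung, and the peak push at contact was about 31 N at the wrist (roughly 28 N on the pawl), close to the 30 N limit.

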